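# Gap finished latches with a stepped spacer gauge

### The job

Space the two loose zinc latches in the red-railed channel so that each stands off its neighbour by the gap the yellow spacer gauge sets. Starting from the latch pinned at the end wall, straddle each loose latch in turn with the held gauge and draw it along until the gauge's thick foot just meets the latch before it. Then stand the yellow gauge back on the open shelf clear of the channel, and leave the blue gauge, the rubber grommet and the chromed knob alone.

Things in the scene. Friction and masses are not known exactly. Their poses are not given: they have to be found in the camera images.
- gauge_wide: YELLOW spacer gauge, inverted U, 0.25 kg, 40 mm wide in x. Origin level with the leg undersides, midway between the legs. Along y: thick foot +32..+62 mm, open -32..+32, heel -40..-32. Legs 40 mm tall, crossbar z 40..52. Black handle above the origin, z 52..97, 20 mm thick in y, 40 in x: grip it across the 20 mm. Stands on the shelf right of the channel, foot roughly to world +y.
- channel: Fixed grey channel, red rails, 74 mm wide. Origin: centre of its underside, on the shelf top (4 mm above the work surface); y runs along the row to the red end wall (inner face y = +150 mm). Deck 8 mm above the origin, y from -170 mm; rails 8 mm above the deck, 58 mm apart. A latch like the loose ones is pinned fast at the end wall: y = +100..+150 mm, centre +125.
- latch_2: Loose zinc latch in the channel next to the pinned one, too far from it: 54 (x) by 50 (y, along the channel) by 32 mm tall, flat ends 20 mm tall, 0.35 kg, slides at 1 to 4 N. Origin: underside centre; y as the channel's. Fits the gauge's opening with 7 mm free each end. Heel against it and foot touching the latch before, the gap is 44 mm (centres 94). Ease back 3 mm before lifting the gauge.
- latch_3: Last latch of the row, same as latch_2, farther from the end wall; origin: centre of its underside. To be set at the same gap from latch_2. As latch_2 is loose, the foot should only just touch it, not shove it.
- gauge_thin: Bystander: BLUE gauge of the same form and height (97 mm) but with a thin foot (10 mm, y +32..+42 mm), standing near the yellow one; the two may have swapped places. Same origin and axes. Leave it.
- grommet: Bystander: black rubber grommet plug, 38 mm across, 18 mm tall, on the shelf beyond the channel; origin at the centre of its underside. Leave it.
- lock_knob: Bystander: chromed door lock knob, 18 mm across, 43 mm tall, standing on the shelf beyond the channel; origin at the centre of its underside. Leave it.

How it is judged (in metres and radians):
On the way, in this order (a step that is already met when the one before it is completed fails the run):
1. the yellow gauge straddles latch_2, right down, and has drawn it to its gap from the pinned latch (44 mm, give or take 8 mm) (y of gauge_wide in the frame of latch_2 between -0.012 and 0.012 m and x of gauge_wide in the frame of latch_2 between -0.02 and 0.02 m and z of gauge_wide in the frame of latch_2 below 0.018 m and y of latch_2 in the frame of channel between 0.023 and 0.039 m), for 0.1 s.
2. the yellow gauge straddles latch_3, right down, and has drawn it to the same gap from latch_2 (y of gauge_wide in the frame of latch_3 between -0.012 and 0.012 m and x of gauge_wide in the frame of latch_3 between -0.02 and 0.02 m and z of gauge_wide in the frame of latch_3 below 0.018 m and distance between latch_2 and latch_3 between 0.086 and 0.102 m), for 0.1 s.
At the end, for the whole second after the job is handed in: Both gaps, pinned latch to latch_2 and latch_2 to latch_3, are 44 mm give or take 8 mm; both loose latches lie flat and square in the channel within 10 degrees; the yellow gauge stands upright within 10 degrees on the shelf, out of the channel; all are at rest (y of latch_2 in the frame of channel between 0.023 and 0.039 m and distance between latch_2 and latch_3 between 0.086 and 0.102 m and z of each of latch_2, latch_3 in the frame of channel below 0.012 m and angle between each of latch_2, latch_3, gauge_wide's own z axis and vertical below 0.17 rad and angle between the y axis of each of latch_2, latch_3 and the y axis of channel, either way round below 0.17 rad and height (world z) of gauge_wide between -0.01 and 0.008 m and linear speed of each of gauge_wide, latch_2, latch_3 below 0.02 m/s); the robot touches nothing.
It fails at once if a bystander (blue gauge, grommet or lock knob) is moved more than 30 mm (distance of any of gauge_thin, grommet, lock_knob from where it was at the start of the episode above 0.03 m).
It also fails if it takes over 51 s, if anything falls off the work surface, if the arm or the gripper's body presses on something with over 40 N, if the wrist force passes 120 N, or if a joint passes its speed limit or range.

### The arm

A 6-joint arm with a two-finger parallel gripper is mounted at the origin on the work surface. World frame = base frame: x ahead of the robot, y to its left, z up, the work surface at z = 0. Lengths are in m, angles in degrees, forces in N, time in s.
With the tool pointing down it reaches from about 0.3 to 0.75 m from the base axis. Payload 8.5 kg.
Tool frame: the origin (TCP) lies midway between the tips of the shut fingers; the grasp point (between the pads) lies behind it (grasp_offset is the z of the grasp point in the tool frame, in m); z points along the fingers, y is the direction in which the jaws open and shut (so a half turn about z gives the same grasp; the last joint's range is limited). The gripper opens to 85 mm and grips with 20 to 120 N. Pads are 22 mm wide; open, the fingers measure 114 mm over their backs; the gripper's body (76 mm by 85 mm) begins 54 mm behind the grasp point. The pads swing forward as they close: fully open they stand 13 mm farther back than shut.
Start: joints at [63.868, 21.807, 74.336, -0, 83.858, -12.336], TCP at [0.131, 0.534, 0.204] pointing down, gripper open.
Joint ranges: [-178.18, 178.18], [-50.72, 133.34], [12.68, 142.11], [-81.47, 261.47], [9.98, 163.14], [-165.26, 165.26]. Speed limits (degrees/s): [136.94, 136.94, 180, 180, 180, 180].

### API

Orientations are given as a 3x3 rotation matrix whose columns are the frame's x, y, z axes.
In Python, from rig import * gives the robot as it stands.
- The arm moves only by the shell command python3 -m pendant 'ROWS' [FORCE]. ROWS is JSON, one flat list of numbers, 7 for each row, row after row: the finger opening in mm, from 0 to 85.4, then the shift along the tool's x, y, z in units of 50 mm (1.0 is 50 mm), then the turn, a rotation vector about the tool's x, y, z in units of 8 degrees (1.0 is 8 degrees). In form: [hand, dx, dy, dz, wx, wy, wz, hand, dx, dy, dz, wx, wy, wz, ...]. A call has 1 to 12 rows; each row shifts and turns the commanded pose from where the row before left it, along the tool's axes as they then stand; what a row does not reach is not made up. A row lasts 1/10 s, in which the tool goes at most 50 mm and 8.59 degrees, less where a joint would pass 70% of its speed; a pose out of reach is approached as far as the arm can. A call is refused whole if a number of a shift passes 1 or a number of a turn 1, either way. A call with a gripper value outside its range is refused whole. The fingers move at their own pace and stop on an object; FORCE is the grip in N (left out, the last holds). Time passes only in rows, so rows that do not move let the fingers close. It gives the time, the measured TCP pose, the force and the opening at its end, in the units of the state.
- observe(): the state, without advancing time (a new reading comes with each control period).
- get_image(name): name is "scene" or "top" or "wrist"; returns a dict with "frame" (420x560x3 uint8, red, green, blue), "depth" (420x560 float32, m along the optical axis (not along the pixel's ray), 0 where there is no reading), "K" (3x3 intrinsics, pixels), "rvec" (rotation vector, rad) and "tvec" (3), from world to camera coordinates, as OpenCV has them. Camera axes: x right, y down, z forward; pixel columns grow to the right and rows downward; lengths in m; the calibration is good to about 2 mm. A picture is of the moment at which its call begins.
- close_job(): hands the job in, once; it reports no verdict.
The state is a dict: "time_s": time; "q": joint angles; "qvel": joint speeds; "joint_efforts": joint torques, N m; "position": TCP position; "tool_rot": TCP orientation; "ft_force": force on the tool from outside, world axes, zero at the start; "wrist_torque": the same for the moment, N m; "grip_width": finger opening in m.
Only numpy, scipy, OpenCV 4.12 (cv2) and the standard library are available. Lean on these libraries where they do the work, as an engineer would, in place of code of your own. Each camera call takes 0.05 s, during which the arm holds its last target.

## Working session

There is one attempt and no reset: what is moved stays moved. The work goes in short steps, Python scripts to look and compute and a shell command to move; the robot and the scene stay as the last step left them, time stands still between calls to the robot, and variables do not carry over. Pictures are saved under pics/ and viewed, and the job is handed in when it is done.

```bash
ls; mkdir -p pics; python3 - <<'E'
from rig import *
import cv2
s=observe()
print({k:s[k] for k in s if k in('time_s','position','tool_rot','grip_width','ft_force')})
try: print(grasp_offset)
except Exception as e: print(e)
for n in('scene','top','wrist'):
    im=get_image(n); cv2.imwrite(f'pics/{n}0.png',im['frame'][:,:,::-1]); print(n,im['K'].tolist(),im['rvec'],im['tvec'])
    import numpy as np; np.savez(f'pics/{n}0.npz',**im)
E
```

```text
pics
{'time_s': 0.0, 'position': array([0.13098719, 0.53381322, 0.20370252]), 'tool_rot': array([[-9.71152490e-01,  2.38458273e-01, -7.02229871e-04],
       [ 2.38459036e-01,  9.71151612e-01, -1.35441873e-03],
       [ 3.58999321e-04, -1.48280018e-03, -9.99998836e-01]]), 'ft_force': array([ 0.30353186, -0.09126373, -0.1912672 ]), 'grip_width': 0.08520973244433828}
-0.0187
scene [[417.8155275442605, 0.0, 282.99873014035734], [0.0, 417.8155275442605, 206.429086910164], [0.0, 0.0, 1.0]] [ 1.75784342  1.67820353 -0.76003224] [ 0.03360808 -0.35095448  1.20353416]
top [[413.76011790044174, 0.0, 278.68102600912914], [0.0, 413.76011790044174, 211.82402236751224], [0.0, 0.0, 1.0]] [ 2.15372308 -2.11883197  0.15286583] [-0.08039822  0.6005014   0.87329574]
wrist [[312.5480407620253, 0.0, 279.48545511725405], [0.0, 312.5480407620253, 215.21574366359377], [0.0, 0.0, 1.0]] [-2.2990978  -1.80318338 -0.24075578] [-0.54952153 -0.03406633  0.37789136]
```

View pics/top0.png

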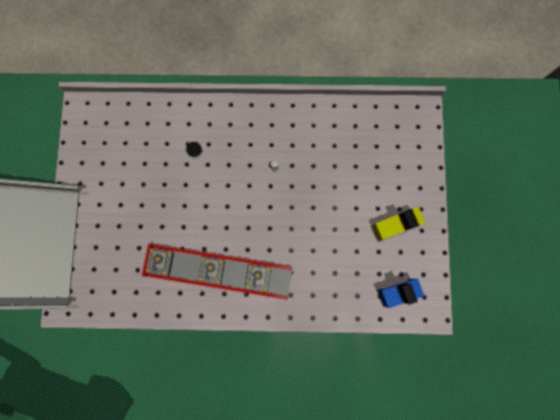

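View pics/scene0.png

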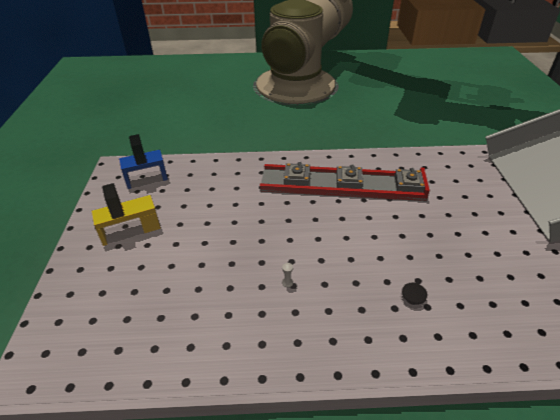

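View pics/wrist0.png

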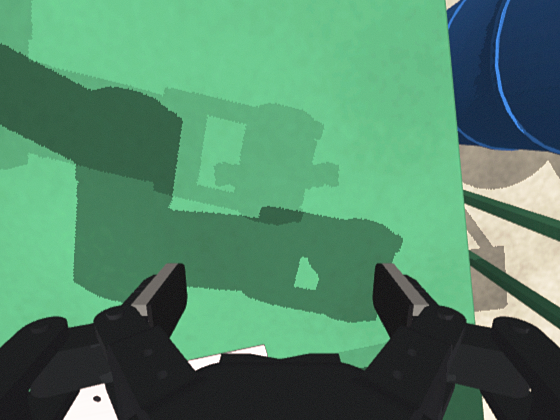

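The top view shows the yellow gauge at about (400,222), the blue at (402,292), and the channel from its end wall at (147,260) to (290,283). Pinned latch is at (158,260), latch_2 at (210,268), latch_3 at (258,275). The scene view agrees. Next I measure them.

```bash
cat > h.py <<'E'
import numpy as np, cv2
def load(n): return dict(np.load(n))
def pts(im):
    K=im['K'];R=cv2.Rodrigues(im['rvec'])[0];h,w=im['depth'].shape
    u,v=np.meshgrid(np.arange(w),np.arange(h));d=im['depth']
    c=np.stack([(u-K[0,2])/K[0,0]*d,(v-K[1,2])/K[1,1]*d,d],-1)
    return (c-im['tvec'].ravel())@R
def ray(im,uv,z):
    K=im['K'];R=cv2.Rodrigues(im['rvec'])[0];uv=np.atleast_2d(uv).astype(float)
    d=np.c_[(uv[:,0]-K[0,2])/K[0,0],(uv[:,1]-K[1,2])/K[1,1],np.ones(len(uv))]@R
    o=-R.T@im['tvec'].ravel()
    return o+d*((z-o[2])/d[:,2])[:,None]
def masks(im):
    hsv=cv2.cvtColor(im['frame'],cv2.COLOR_RGB2HSV);H,S,V=hsv[...,0],hsv[...,1],hsv[...,2]
    return dict(yellow=(H>22)&(H<36)&(S>150)&(V>80),blue=(H>105)&(H<128)&(S>150)&(V>70),red=((H<8)|(H>172))&(S>150)&(V>80))
E
python3 - <<'E'
from h import *
for n in('top','scene'):
    im=load(f'pics/{n}0.npz');P=pts(im);M=masks(im)
    for k,m in M.items():
        m=m&(im['depth']>0)&(P[...,0]>.2)&(P[...,0]<.9)&(P[...,2]>-.01)&(P[...,2]<.12)
        m=cv2.morphologyEx(m.astype(np.uint8),cv2.MORPH_OPEN,np.ones((2,2)))>0
        p=P[m]; z=p[:,2]
        print(n,k,len(p),'z hist',np.histogram(z,bins=np.arange(0,.12,.01))[0].tolist())
        if k=='red': q=p[(z>.014)&(z<.05)]
        else: q=p[(z>.045)&(z<.066)]
        c,s,a=cv2.minAreaRect((q[:,:2]*1000).astype(np.float32)); print('  rect',np.round(c,1),np.round(s,1),round(a,1),'zmed',np.median(q[:,2]), cv2.boxPoints((c,s,a)).round(1).tolist())
    # black handles
    g=im['frame'].max(-1)<60
    q=P[g&(P[...,2]>.09)&(P[...,2]<.106)&(P[...,0]>.2)&(P[...,0]<.9)]
    for lo,hi in((.0,.44),(.44,.9)):
        r=q[(q[:,0]>lo)&(q[:,0]<hi)&(q[:,1]<-.05)]
        if len(r)>5:
            c,s,a=cv2.minAreaRect((r[:,:2]*1000).astype(np.float32)); print('  handle',len(r),np.round(c,1),np.round(s,1),round(a,1))
E
```

```text
top yellow 563 z hist [37, 0, 0, 0, 1, 512, 8, 0, 0, 2, 1]
  rect [ 579.6 -337. ] [ 36.3 102.1] 22.3 zmed 0.05575062515603163 [[543.5, -296.70001220703125], [582.2000122070312, -391.1000061035156], [615.7999877929688, -377.3999938964844], [577.0999755859375, -282.8999938964844]]
top blue 452 z hist [16, 0, 0, 0, 0, 414, 11, 0, 0, 6, 4]
  rect [ 429.1 -337.6] [37.6 81.1] 20.1 zmed 0.05556349242783591 [[397.5, -306.0], [425.3999938964844, -382.20001220703125], [460.70001220703125, -369.20001220703125], [432.8999938964844, -293.1000061035156]]
top red 884 z hist [64, 463, 280, 73, 0, 0, 0, 0, 0, 0, 0]
  rect [469.4  68.8] [312.4  71.6] 81.8 zmed 0.019882573354316438 [[411.70001220703125, -80.69999694824219], [482.6000061035156, -90.9000015258789], [527.0999755859375, 218.3000030517578], [456.20001220703125, 228.5]]
  handle 147 [ 427.9 -338.1] [30.4 18.3] 20.6
  handle 224 [ 521.9 -341.6] [ 29.9 163.6] 87.4
scene yellow 676 z hist [9, 0, 0, 0, 0, 649, 8, 8, 1, 0, 0]
  rect [ 581.9 -334.8] [38.5 99. ] 21.9 zmed 0.05551582412381578 [[545.5, -296.0], [582.5, -387.8999938964844], [618.2000122070312, -373.5], [581.2000122070312, -281.6000061035156]]
scene blue 336 z hist [3, 0, 0, 0, 0, 319, 6, 3, 0, 0, 0]
  rect [ 432.1 -335.7] [36.5 78.1] 19.0 zmed 0.055483381627286596 [[402.1000061035156, -304.70001220703125], [427.6000061035156, -378.6000061035156], [462.1000061035156, -366.70001220703125], [436.6000061035156, -292.79998779296875]]
scene red 698 z hist [17, 418, 196, 64, 0, 0, 0, 0, 0, 0, 0]
  rect [471.5  66.5] [322.7  73.3] 81.6 zmed 0.019456810523767114 [[411.79998779296875, -87.80000305175781], [484.20001220703125, -98.5], [531.2000122070312, 220.8000030517578], [458.70001220703125, 231.5]]
  handle 83 [ 425.9 -339.8] [34.  18.6] 18.2
  handle 290 [ 523.  -342.5] [ 30.3 165.5] 87.0
```

```bash
python3 - <<'E'
from h import *
im=load('pics/top0.npz')
c=im['frame'][225:315,130:310,::-1]; cv2.imwrite('pics/crop_t.png',cv2.resize(c,None,fx=4.4,fy=4.4,interpolation=cv2.INTER_NEAREST))
im=load('pics/scene0.npz')
c=im['frame'][150:205,250:440,::-1]; cv2.imwrite('pics/crop_s.png',cv2.resize(c,None,fx=4,fy=4,interpolation=cv2.INTER_NEAREST))
E
```

```text
(no output)
```

View pics/crop_t.png

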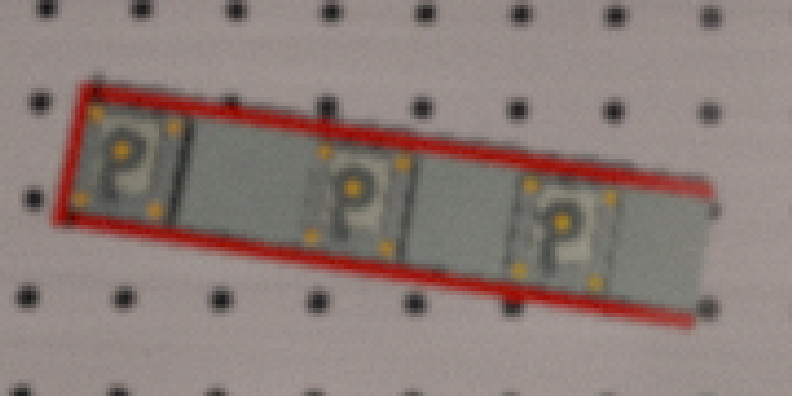

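View pics/crop_s.png

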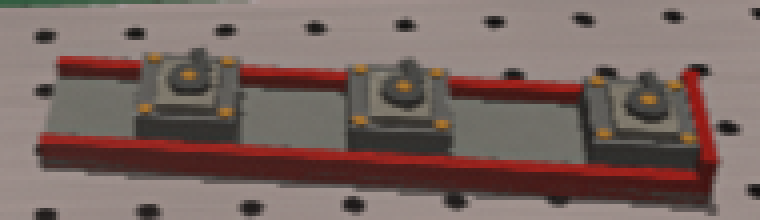

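```bash
cat >> h.py <<'E'
def latches(im):
    hsv=cv2.cvtColor(im['frame'],cv2.COLOR_RGB2HSV);H,S,V=hsv[...,0].astype(int),hsv[...,1],hsv[...,2]
    P=pts(im)
    m=((H>9)&(H<24)&(S>90)&(V>70)&(P[...,0]>.38)&(P[...,0]<.56)&(P[...,1]>-.15)&(P[...,1]<.25)&(P[...,2]>.015)&(P[...,2]<.065)).astype(np.uint8)
    n,l,st,c=cv2.connectedComponentsWithStats(m,connectivity=8)
    out=[]
    for i in range(1,n):
        if st[i,4]>=2:
            d=np.median(P[l==i][:,2]); out.append((c[i],d,st[i,4]))
    return out
E
python3 - <<'E'
from h import *
th=np.radians(8.2); y=np.array([np.sin(th),np.cos(th)]);x=np.array([np.cos(th),-np.sin(th)])
for n in('top','scene'):
    im=load(f'pics/{n}0.npz')
    L=latches(im); print(n)
    for c,d,a in sorted(L,key=lambda t:t[0][0]):
        r=ray(im,c,d)[0]; print(c.round(1),round(d,4),a,r.round(4),'along',round(r[:2]@y*1000,1),'across',round(r[:2]@x*1000,1))
    P=pts(im);M=masks(im)['red'];q=P[M&(im['depth']>0)&(P[...,2]>.017)&(P[...,2]<.026)&(P[...,0]>.3)]
    a=q[:,:2]@y*1e3;b=q[:,:2]@x*1e3
    hi=b>np.median(b); 
    mid=(b.min()+b.max())/2
    for s in(b>mid+20,b<mid-20):
        k=np.polyfit(a[s],b[s],1); print('rail slope deg',np.degrees(np.arctan(k[0])), 'b at 60:',np.polyval(k,60),'a range',np.percentile(a[s],[1,99]))
    q=P[M&(P[...,2]>.026)&(P[...,2]<.06)&(P[...,0]>.3)&(P[...,1]>.1)];a=q[:,:2]@y*1e3; print('wall a',np.percentile(a,[2,50,98]),q[:,2].max(), (q[:,:2]@x*1e3).mean())
E
```

```text
top
[147.6 269.9] 0.0325 15 [0.4692 0.2174 0.0325] along 282.1 across 433.4
[151.4 250.1] 0.0322 17 [0.513  0.2119 0.0322] along 282.9 across 477.6
[157.  258.5] 0.0426 16 [0.4943 0.1951 0.0426] along 263.6 across 461.4
[164.9 272.4] 0.0329 11 [0.4645 0.1786 0.0329] along 243.0 across 434.3
[169.3 253.2] 0.0329 12 [0.5067 0.1712 0.0329] along 241.7 across 477.1
[200.1 278.1] 0.0334 8 [0.4533 0.1    0.0334] along 163.6 across 434.4
[203.4 258.6] 0.0323 13 [0.4961 0.0949 0.0323] along 164.7 across 477.5
[209.5 267.1] 0.0433 15 [0.4774 0.0787 0.0433] along 146.0 across 461.3
[217.2 281. ] 0.0329 10 [0.4477 0.0622 0.0329] along 125.4 across 434.2
[221.2 261.5] 0.0324 13 [0.4904 0.0552 0.0324] along 124.6 across 477.5
[247.3 285.9] 0.0324 9 [ 0.4382 -0.0044  0.0324] along 58.1 across 434.4
[250.4 266.1] 0.0322 15 [ 0.4815 -0.0099  0.0322] along 58.8 across 478.0
[257.4 274.9] 0.0426 14 [ 0.4625 -0.0264  0.0426] along 39.8 across 461.6
[264.9 288.9] 0.032 8 [ 0.4325 -0.0431  0.032 ] along 19.1 across 434.2
[268.1 269.1] 0.0336 8 [ 0.4754 -0.0493  0.0336] along 19.0 across 477.6
rail slope 
[... 940 characters left out ...]
0.0332 9 [0.4948 0.0947 0.0332] along 164.3 across 476.2
[398.8 170. ] 0.0331 10 [0.4644 0.1796 0.0331] along 244.0 across 434.0
[400.9 183.1] 0.0329 10 [0.5062 0.1732 0.0329] along 243.6 across 476.3
[411.7 174.2] 0.0434 11 [0.4927 0.1959 0.0434] along 264.2 across 459.8
[418.5 170.8] 0.0323 10 [0.4681 0.2187 0.0323] along 283.2 across 432.1
[421.4 184.1] 0.0335 11 [0.5119 0.2114 0.0335] along 282.2 across 476.5
rail slope deg 0.022154074912178977 b at 60: 488.5510441664286 a range [-26.58621037 284.21494735]
rail slope deg 0.04032124463656709 b at 60: 422.84047287190424 a range [-27.87916314 236.31914835]
wall a [264.06963674 290.77984635 294.06577424] 0.0335612104432569 458.45586831617754
```

Geometry is consistent: channel yaw is −8.2°, and the pinned latch sits at 262.8 mm along the row, latch_2 at 144.8 and latch_3 at 39.2. The targets are 168.8 and 74.8. The yellow gauge origin is near (0.585, −0.346), yaw about +22°. Moving above it.

```bash
python3 -m pendant '[85,-0.65,-0.747,0,0,0,0, 85,-0.65,-0.747,0,0,0,0, 85,-0.65,-0.747,0,0,0,0, 85,-0.65,-0.747,0,0,0,0, 85,-0.65,-0.747,0,0,0,0, 85,-0.65,-0.747,0,0,0,0, 85,-0.65,-0.747,0,0,0,0, 85,-0.65,-0.747,0,0,0,0, 85,-0.65,-0.747,0,0,0,0, 85,-0.65,-0.747,0,0,0,0]' 40
python3 - <<'E'
from h import *
for n in('top','scene'):
    im=load(f'pics/{n}0.npz');P=pts(im)
    g=im['frame'].max(-1)<70
    q=P[g&(P[...,2]>.095)&(P[...,2]<.108)&(P[...,0]>.52)&(P[...,0]<.66)&(P[...,1]<-.28)&(P[...,1]>-.4)]
    c,s,a=cv2.minAreaRect((q[:,:2]*1000).astype(np.float32)); print('  handle',len(q),np.round(c,1),np.round(s,1),round(a,1),q[:,2].mean(),q[:,:2].mean(0))
E
```

```text
time_s: 1.15
position: [0.3581, 0.0919, 0.2044]
tool_rot: [[-0.971, 0.239, 0.0], [0.239, 0.971, 0.0], [-0.0, 0.0, -1.0]]
ft_force: [1.0, 1.3, 1.1]
grip_width: 0.0851
  handle 166 [ 584.8 -345.4] [38.6 18.1] 21.7 0.10037405863094616 [ 0.58476427 -0.34453599]
  handle 192 [ 585.  -346.1] [38.6 18.3] 22.6 0.09997363219660571 [ 0.58761999 -0.344927  ]
```

```bash
python3 -m pendant '[85,-0.65,-0.742,0,0,0,0, 85,-0.65,-0.742,0,0,0,0, 85,-0.65,-0.742,0,0,0,0, 85,-0.65,-0.742,0,0,0,0, 85,-0.65,-0.742,0,0,0,0, 85,-0.65,-0.742,0,0,0,0, 85,-0.65,-0.742,0,0,0,0, 85,-0.65,-0.742,0,0,0,0, 85,-0.65,-0.742,0,0,0,0, 85,-0.65,-0.742,0,0,0,0]'
python3 -m pendant '[85,0,0,0,0,0,-0.9, 85,0,0,0,0,0,-0.9, 85,0,0,0,0,0,-0.9, 85,0,0,0,0,0,-0.9, 85,0,0,0,0,0,-0.9, 85,0,0,0,0,0,0]'
python3 - <<'E'
from rig import *
import cv2,numpy as np
im=get_image('wrist'); cv2.imwrite('pics/w1.png',im['frame'][:,:,::-1]); np.savez('pics/w1.npz',**im)
s=observe();print(s['q'],s['position'])
E
```

```text
time_s: 2.15
position: [0.5854, -0.3457, 0.2039]
tool_rot: [[-0.971, 0.239, -0.0], [0.239, 0.971, 0.0], [0.001, 0.0, -1.0]]
ft_force: [0.4, -0.1, 0.4]
grip_width: 0.0851
time_s: 2.75
position: [0.5848, -0.3439, 0.2039]
tool_rot: [[-0.925, -0.379, -0.001], [-0.379, 0.925, 0.0], [0.0, 0.001, -1.0]]
ft_force: [-0.7, -0.1, 0.3]
grip_width: 0.0851
[-4.04278500e+01  3.54361281e+01  5.07162430e+01  5.30711393e-04
  9.38850472e+01 -1.52481063e+02] [ 0.58480527 -0.34383836  0.20398093]
```

View pics/w1.png

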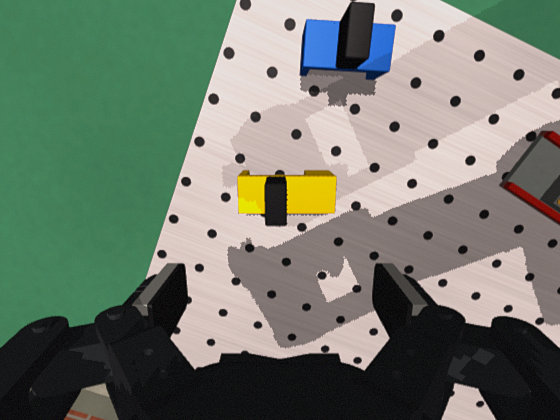

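The wrist view shows the yellow gauge level at (287,193), handle at (276,200), aligned with the jaw axis, and the blue gauge well clear at (348,45). Descending to grip.

```bash
python3 -m pendant '[85,0.01,-0.035,0.7,0,0,0, 85,0,0,0.7,0,0,0, 85,0,0,0.7,0,0,0, 85,0,0,0.5,0,0,0, 85,0,0,0.2,0,0,0, 85,0,0,0,0,0,0]'
python3 -m pendant '[15,0,0,0,0,0,0, 15,0,0,0,0,0,0, 15,0,0,0,0,0,0, 15,0,0,0,0,0,0, 15,0,0,0,0,0,0, 15,0,0,0,0,0,0, 15,0,0,0,0,0,0, 15,0,0,0,0,0,0]' 80
```

```text
time_s: 3.4
position: [0.5847, -0.3455, 0.0633]
tool_rot: [[-0.927, -0.376, -0.002], [-0.376, 0.927, 0.001], [0.001, 0.002, -1.0]]
ft_force: [-0.2, -0.5, -0.1]
grip_width: 0.0852
time_s: 4.2
position: [0.5854, -0.3463, 0.065]
tool_rot: [[-0.926, -0.378, 0.001], [-0.378, 0.926, -0.001], [-0.001, -0.002, -1.0]]
ft_force: [1.3, -3.0, 5.4]
grip_width: 0.0174
```

```bash
python3 -m pendant '[15,0,0,-0.3,0,0,0, 15,0,0,-0.5,0,0,0, 15,0,0,-0.6,0,0,0, 15,0,0,-0.6,0,0,0, 15,0,0,0,0,0,0]'
python3 - <<'E'
from rig import *
import cv2,numpy as np
im=get_image('scene'); cv2.imwrite('pics/s2.png',im['frame'][:,:,::-1]); np.savez('pics/s2.npz',**im)
E
```

```text
time_s: 4.7
position: [0.586, -0.3462, 0.1679]
tool_rot: [[-0.926, -0.378, 0.005], [-0.378, 0.926, -0.004], [-0.003, -0.005, -1.0]]
ft_force: [0.6, -0.7, -1.3]
grip_width: 0.0175
```

View pics/s2.png

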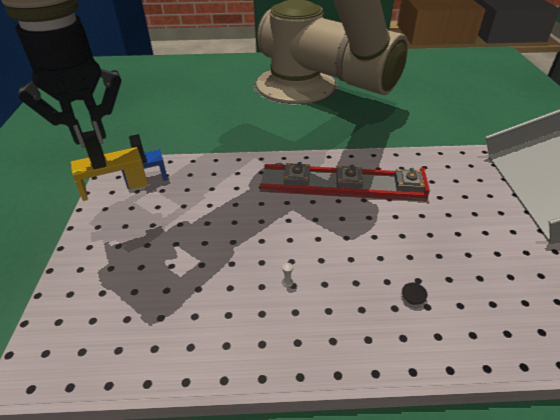

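The gauge is lifted, hanging at (110,165), and the blue gauge still stands behind it. I'll check the tilt while moving to latch_2.

```bash
python3 -m pendant '[15,-0.11,0.873,0,0,0,0, 15,-0.11,0.873,0,0,0,0, 15,-0.11,0.873,0,0,0,0, 15,-0.11,0.873,0,0,0,0, 15,-0.11,0.873,0,0,0,0, 15,-0.11,0.873,0,0,0,0, 15,-0.11,0.873,0,0,0,0, 15,-0.11,0.873,0,0,0,0, 15,-0.11,0.873,0,0,0,0, 15,-0.11,0.873,0,0,0,0, 15,0,0,0,0,0,0]'
python3 -m pendant '[15,0,0,0,0,0,0.76, 15,0,0,0,0,0,0.76, 15,0,0,0,0,0,0.76, 15,0,0,0,0,0,0.76, 15,0,0,0,0,0,0.76, 15,0,0,0,0,0,0]'
cat >> h.py <<'E'
TH=np.radians(8.2);YH=np.array([np.sin(TH),np.cos(TH)]);XH=np.array([np.cos(TH),-np.sin(TH)])
def look(tag,names=('top','scene')):
    from rig import get_image,observe
    for n in names:
        im=get_image(n); cv2.imwrite(f'pics/{n}{tag}.png',im['frame'][:,:,::-1]); np.savez(f'pics/{n}{tag}.npz',**im)
    s=observe();p=s['position'];r=s['tool_rot'];print('t',s['time_s'],'TCP along %.1f across %.1f z %.1f'%(p[:2]@YH*1e3,p[:2]@XH*1e3,p[2]*1e3),'yaw',round(np.degrees(np.arctan2(-r[0,1],r[1,1])),2),'ft chan',(np.r_[s['ft_force'][:2]@XH,s['ft_force'][:2]@YH,s['ft_force'][2]]).round(1),'tilt',r[:,2].round(4),'q6',s['q'][5].round(1))
E
python3 - <<'E'
from h import *
look('3')
for n in('top','scene'):
    im=load(f'pics/{n}3.npz');P=pts(im);m=masks(im)['yellow']&(P[...,2]>.1)&(P[...,0]>.3)
    q=P[m]; zt=np.median(q[:,2]);q=q[abs(q[:,2]-zt)<.02]
    a=q[:,:2]@YH*1e3;b=q[:,:2]@XH*1e3
    print(n,len(q),'zmed',zt,'along',np.percentile(a,[1,99]),'across',np.percentile(b,[1,99]))
    k=np.polyfit(a,q[:,2]*1e3,1);print('tilt along deg',np.degrees(np.arctan(k[0])))
    print(cv2.minAreaRect(np.c_[b,a].astype(np.float32)))
E
```

```text
time_s: 5.85
position: [0.4678, 0.0834, 0.1624]
tool_rot: [[-0.924, -0.383, -0.005], [-0.383, 0.924, 0.002], [0.004, 0.004, -1.0]]
ft_force: [0.9, -0.5, -3.2]
grip_width: 0.0172
time_s: 6.45
position: [0.4702, 0.0789, 0.1627]
tool_rot: [[-0.99, 0.144, -0.004], [0.144, 0.99, 0.0], [0.004, -0.0, -1.0]]
ft_force: [0.8, -0.0, -3.2]
grip_width: 0.017
t 6.55 TCP along 145.3 across 454.4 z 163.2 yaw -8.05 ft chan [ 0.1  0.8 -2.4] tilt [-2.4e-03  1.0e-04 -1.0e+00] q6 -86.7
top 49 zmed 0.15414577569224552 along [105.45946237 124.24251631] across [433.17195726 472.21193169]
tilt along deg 4.38443544513384
((452.927001953125, 114.73188781738281), (39.73628234863281, 19.021883010864258), 0.26281434297561646)
scene 473 zmed 0.15379035332615154 along [105.40039878 205.85081112] across [433.46613684 474.00221763]
tilt along deg -2.8788991972332116
((453.1100769042969, 155.867431640625), (101.7114028930664, 43.96889877319336), 88.75151824951172)
```

View pics/scene3.png

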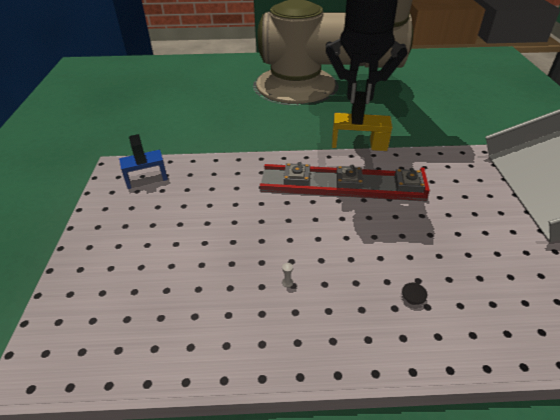

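View pics/top3.png

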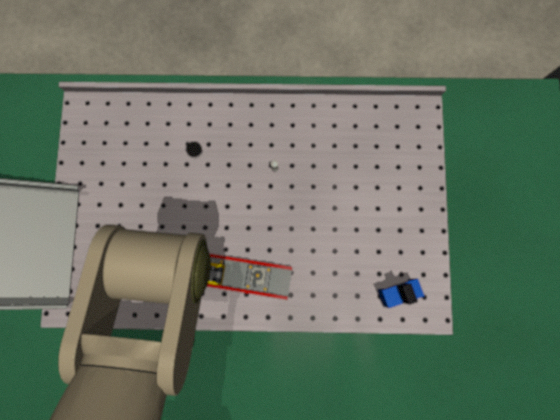

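The scene view shows the gauge hanging over latch_2 at (350,172), squared to the channel. It spans 105.4 to 206 mm along, so its origin is at 145, as wanted. Lowering over the latch with a 2 mm sideways correction.

```bash
python3 -m pendant '[15,-0.04,0,0.5,0,0,0, 15,0,0,0.5,0,0,0, 15,0,0,0.4,0,0,0, 15,0,0,0.2,0,0,0, 15,0,0,0.1,0,0,0, 15,0,0,0,0,0,0]'
python3 - <<'E'
from h import *
look('4',('scene',))
im=load('pics/scene4.npz');c=im['frame'][90:210,260:440,::-1]; cv2.imwrite('pics/c4.png',cv2.resize(c,None,fx=4,fy=4,interpolation=cv2.INTER_CUBIC))
E
```

```text
time_s: 7.15
position: [0.473, 0.0788, 0.0792]
tool_rot: [[-0.99, 0.142, -0.001], [0.142, 0.99, 0.0], [0.001, -0.0, -1.0]]
ft_force: [-0.5, -0.2, -2.0]
grip_width: 0.0173
t 7.2 TCP along 145.6 across 457.2 z 79.7 yaw -8.17 ft chan [-0.3  0.3 -2.7] tilt [ 6.e-04 -1.e-04 -1.e+00] q6 -86.5
```

View pics/c4.png

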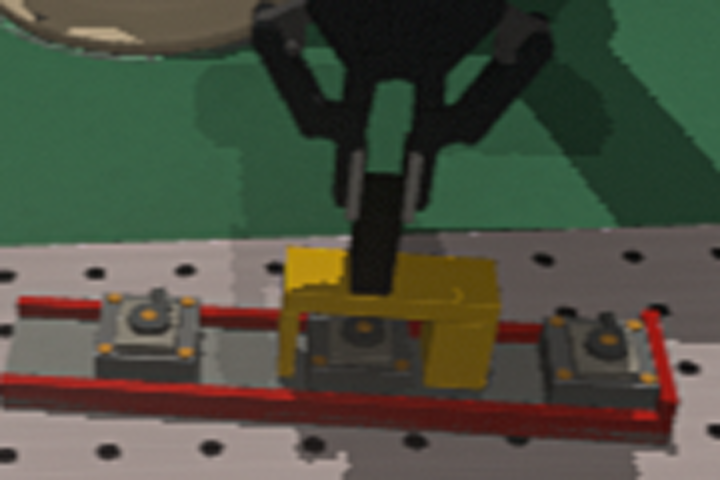

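The gauge straddles latch_2 with its legs between the rails. I lower 4 mm more, then draw toward the end wall.

```bash
python3 -m pendant '[15,0,0,0.08,0,0,0, 15,0,0.08,0,0,0,0, 15,0,0.08,0,0,0,0, 15,0,0.08,0,0,0,0, 15,0,0.08,0,0,0,0, 15,0,0.08,0,0,0,0, 15,0,0.08,0,0,0,0, 15,0,0,0,0,0,0]'
python3 - <<'E'
from h import *
look('5',('scene',))
E
python3 -m pendant '[15,0,0.03,0,0,0,0, 15,0,0.03,0,0,0,0, 15,0,0,0,0,0,0]'
python3 - <<'E'
from h import *
look('6',('scene',))
im=load('pics/scene6.npz');c=im['frame'][90:210,260:440,::-1]; cv2.imwrite('pics/c6.png',cv2.resize(c,None,fx=4,fy=4,interpolation=cv2.INTER_CUBIC))
E
```

```text
time_s: 8.0
position: [0.4765, 0.1032, 0.0754]
tool_rot: [[-0.99, 0.142, 0.0], [0.142, 0.99, 0.0], [-0.0, 0.0, -1.0]]
ft_force: [0.3, -1.0, -2.4]
grip_width: 0.0174
t 8.05 TCP along 170.0 across 456.9 z 75.3 yaw -8.18 ft chan [-0.1 -1.1 -1.9] tilt [ 2.e-04  5.e-04 -1.e+00] q6 -83.6
time_s: 8.35
position: [0.4768, 0.1058, 0.0753]
tool_rot: [[-0.99, 0.143, -0.0], [0.143, 0.99, 0.0], [0.0, 0.0, -1.0]]
ft_force: [0.2, 0.1, -1.8]
grip_width: 0.0173
t 8.4 TCP along 172.7 across 456.9 z 75.3 yaw -8.2 ft chan [-0.1 -0.4 -2. ] tilt [-1.e-04  2.e-04 -1.e+00] q6 -83.2
```

View pics/c6.png

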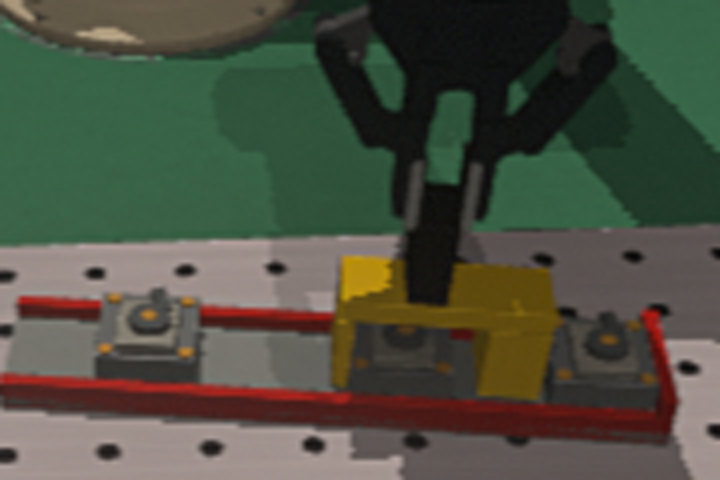

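Close to contact now. I creep forward and watch the along-channel force.

```bash
python3 -m pendant '[15,0,0.02,0,0,0,0, 15,0,0.02,0,0,0,0, 15,0,0,0,0,0,0]'
python3 -c "
from h import *
look('7',('scene',))"
python3 -m pendant '[15,0,0.02,0,0,0,0, 15,0,0.01,0,0,0,0, 15,0,0,0,0,0,0]'
python3 -c "
from h import *
look('8',('scene',))"

```

```text
time_s: 8.7
position: [0.4771, 0.1077, 0.0753]
tool_rot: [[-0.99, 0.142, -0.0], [0.142, 0.99, 0.0], [0.0, 0.0, -1.0]]
ft_force: [-0.8, 0.4, -2.0]
grip_width: 0.0174
t 8.75 TCP along 174.7 across 456.9 z 75.3 yaw -8.2 ft chan [ 0.2 -0.2 -2.2] tilt [-0.e+00  1.e-04 -1.e+00] q6 -83.0
time_s: 9.05
position: [0.4774, 0.1092, 0.0753]
tool_rot: [[-0.99, 0.143, -0.0], [0.143, 0.99, 0.0], [0.0, 0.0, -1.0]]
ft_force: [0.6, -0.6, -2.3]
grip_width: 0.0175
t 9.1 TCP along 176.1 across 456.9 z 75.3 yaw -8.2 ft chan [ 0.  -1.2 -3.1] tilt [ 0.e+00  1.e-04 -1.e+00] q6 -82.8
```

```bash
python3 -m pendant '[15,0,0.02,0,0,0,0, 15,0,0,0,0,0,0]'
python3 -m pendant '[15,0,0.02,0,0,0,0, 15,0,0,0,0,0,0]'
python3 -c "
from h import *
look('9',('scene',))
im=load('pics/scene9.npz');c=im['frame'][90:210,260:440,::-1]; cv2.imwrite('pics/c9.png',cv2.resize(c,None,fx=4,fy=4,interpolation=cv2.INTER_CUBIC))
"

```

```text
time_s: 9.3
position: [0.4775, 0.1097, 0.0754]
tool_rot: [[-0.99, 0.142, 0.0], [0.142, 0.99, -0.001], [-0.0, -0.001, -1.0]]
ft_force: [-1.2, -5.0, -1.8]
grip_width: 0.0173
time_s: 9.5
position: [0.4777, 0.1102, 0.0756]
tool_rot: [[-0.99, 0.142, 0.0], [0.142, 0.99, -0.002], [-0.0, -0.002, -1.0]]
ft_force: [-1.7, -8.1, 0.7]
grip_width: 0.0176
t 9.55 TCP along 177.2 across 457.1 z 75.6 yaw -8.18 ft chan [-0.3 -8.7  1.4] tilt [ 1.e-04 -2.e-03 -1.e+00] q6 -82.6
```

View pics/c9.png

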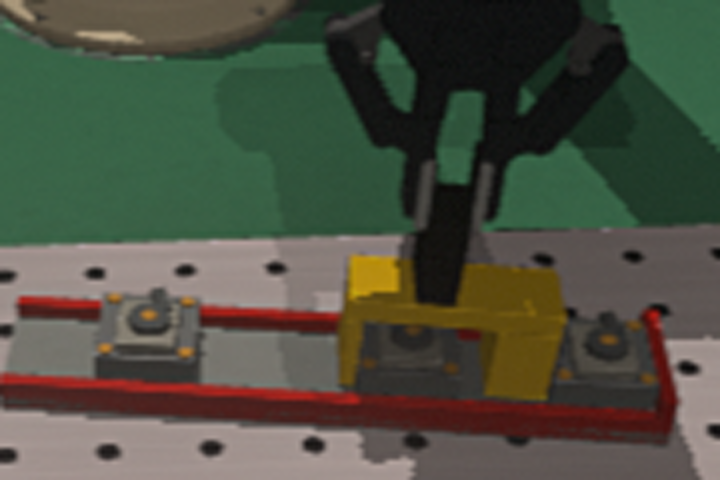

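Contact is felt at about 176.5 mm along (−8.7 N), within 1 mm of the prediction. Latch_2 is now at its gap. Easing back and lifting, then I'll move out to −y and look.

```bash
python3 -m pendant '[15,0,-0.04,0,0,0,0, 15,0,-0.05,0,0,0,0, 15,0,0,0,0,0,0]'
python3 -m pendant '[15,0,0,-0.1,0,0,0, 15,0,0,-0.4,0,0,0, 15,0,0,-0.5,0,0,0, 15,0,0,-0.5,0,0,0, 15,0,0,0,0,0,0]'
python3 -m pendant '[15,0,-0.84,0,0,0,0, 15,0,-0.84,0,0,0,0, 15,0,-0.84,0,0,0,0, 15,0,0,0,0,0,0]'
python3 - <<'E'
from h import *
look('10')
for n in('top','scene'):
    im=load(f'pics/{n}10.npz')
    for c,d,a in sorted(latches(im),key=lambda t:t[0][0]):
        r=ray(im,c,d)[0]; print(n,c.round(0),round(d,3),a,'along',round(r[:2]@YH*1000,1),'across',round(r[:2]@XH*1000,1))
    P=pts(im);m=masks(im)['yellow']&(P[...,2]>.09)&(P[...,0]>.3)
    q=P[m];a=q[:,:2]@YH*1e3;b=q[:,:2]@XH*1e3
    print(n,len(q),'zmed',np.median(q[:,2]),'along',np.percentile(a,[1,99]),'across',np.percentile(b,[1,99]))
im=load('pics/scene10.npz');c=im['frame'][70:210,240:440,::-1]; cv2.imwrite('pics/c10.png',cv2.resize(c,None,fx=4,fy=4,interpolation=cv2.INTER_CUBIC))
E
```

```text
time_s: 9.85
position: [0.477, 0.1067, 0.0753]
tool_rot: [[-0.99, 0.143, 0.0], [0.143, 0.99, 0.001], [-0.0, 0.001, -1.0]]
ft_force: [-0.5, 0.4, -2.5]
grip_width: 0.0174
time_s: 10.35
position: [0.4786, 0.1069, 0.1533]
tool_rot: [[-0.99, 0.142, 0.007], [0.142, 0.99, 0.0], [-0.007, 0.001, -1.0]]
ft_force: [0.7, 0.1, -2.6]
grip_width: 0.0174
time_s: 10.75
position: [0.4584, -0.0217, 0.1494]
tool_rot: [[-0.989, 0.147, -0.001], [0.147, 0.989, -0.001], [0.001, -0.001, -1.0]]
ft_force: [0.7, -0.1, -2.4]
grip_width: 0.0177
t 10.85 TCP along 47.2 across 456.6 z 149.6 yaw -8.32 ft chan [-1.3 -0.7 -2.7] tilt [-1.1e-03  9.0e-04 -1.0e+00] q6 -98.8
top [148. 270.] 0.033 16 along 282.0 across 433.2
top [151. 250.] 0.032 17 along 282.9 across 477.6
top [157. 259.] 0.043 15 along 263.0 across 461.4
top [165. 272.] 0.033 11 along 243.4 across 434.6
top [169. 253.] 0.033 11 along 241.9 across 477.0
  return _methods._mean(a, axis=axis, dtype=dtype,
  ret = ret.dtype.type(ret / rcount)
Traceback (most recent call last):
IndexError: index -1 is out of bounds for axis 0 with size 0
```

```bash
python3 - <<'E'
from h import *
for n in('scene',):
    im=load(f'pics/{n}10.npz')
    for c,d,a in sorted(latches(im),key=lambda t:t[0][0]):
        r=ray(im,c,d)[0]; print(n,c.round(0),round(d,3),a,'along',round(r[:2]@YH*1000,1),'across',round(r[:2]@XH*1000,1))
    P=pts(im);m=masks(im)['yellow']&(P[...,2]>.09)&(P[...,0]>.3)
    q=P[m];a=q[:,:2]@YH*1e3;b=q[:,:2]@XH*1e3
    print(n,len(q),'zmed',np.median(q[:,2]),'along',np.percentile(a,[1,99]),'across',np.percentile(b,[1,99]))
c=im['frame'][70:210,240:440,::-1]; cv2.imwrite('pics/c10.png',cv2.resize(c,None,fx=4,fy=4,interpolation=cv2.INTER_CUBIC))
E
```

```text
scene [286. 177.] 0.033 7 along 20.2 across 476.6
scene [288. 164.] 0.033 9 along 20.9 across 433.3
scene [297. 169.] 0.044 5 along 40.4 across 462.0
scene [306. 178.] 0.033 6 along 59.7 across 474.9
scene [306. 165.] 0.033 8 along 58.3 across 433.4
scene [352. 168.] 0.033 8 along 149.6 across 434.4
scene [352. 180.] 0.033 10 along 148.7 across 476.2
scene [363. 172.] 0.044 8 along 169.8 across 461.0
scene [370. 168.] 0.034 8 along 187.5 across 435.3
scene [372. 181.] 0.033 9 along 189.2 across 475.9
scene [399. 170.] 0.033 10 along 243.9 across 434.2
scene [401. 183.] 0.033 10 along 243.5 across 476.6
scene [412. 174.] 0.044 12 along 264.2 across 461.3
scene [418. 171.] 0.033 10 along 282.8 across 433.4
scene [421. 184.] 0.033 11 along 282.4 across 475.8
scene 335 zmed 0.1404102000710183 along [  6.67562056 106.74575422] across [435.49440468 476.00198383]
```

View pics/c10.png

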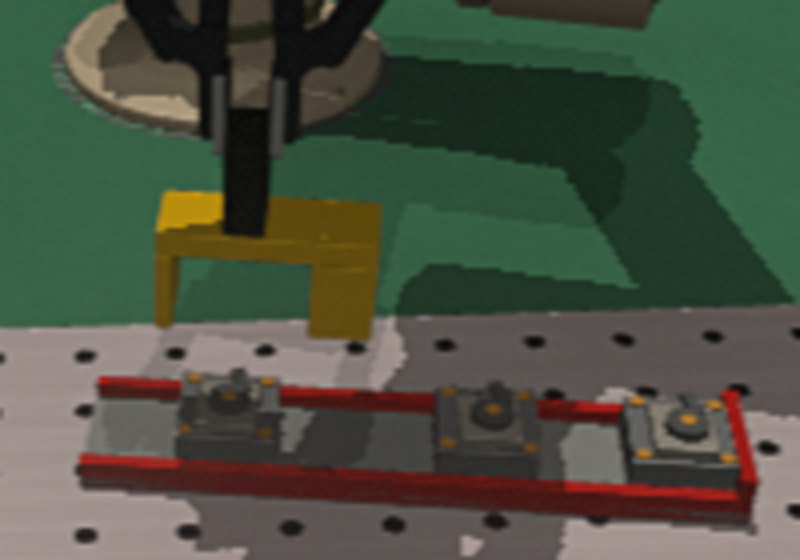

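Latch_2 measures 168.8 mm along against the pinned latch at 263.2 (centres 94.4, target 94). The gauge is at 46.7, so I shift it 6.5 mm back over latch_3 (39.6) and lower.

```bash
python3 -m pendant '[15,0,-0.13,0.3,0,0,0, 15,0,0,0.5,0,0,0, 15,0,0,0.4,0,0,0, 15,0,0,0.15,0,0,0, 15,0,0,0.06,0,0,0, 15,0,0,0,0,0,0]'
python3 - <<'E'
from h import *
look('11',('scene',))
im=load('pics/scene11.npz');c=im['frame'][90:210,240:440,::-1]; cv2.imwrite('pics/c11.png',cv2.resize(c,None,fx=4,fy=4,interpolation=cv2.INTER_CUBIC))
E
```

```text
time_s: 11.45
position: [0.4584, -0.0241, 0.08]
tool_rot: [[-0.99, 0.142, 0.0], [0.142, 0.99, -0.0], [-0.0, 0.0, -1.0]]
ft_force: [-0.3, -0.5, -1.9]
grip_width: 0.0181
t 11.5 TCP along 41.4 across 457.3 z 80.4 yaw -8.16 ft chan [ 0.4 -0.5 -1.9] tilt [ 1.e-03 -3.e-04 -1.e+00] q6 -99.7
```

View pics/c11.png

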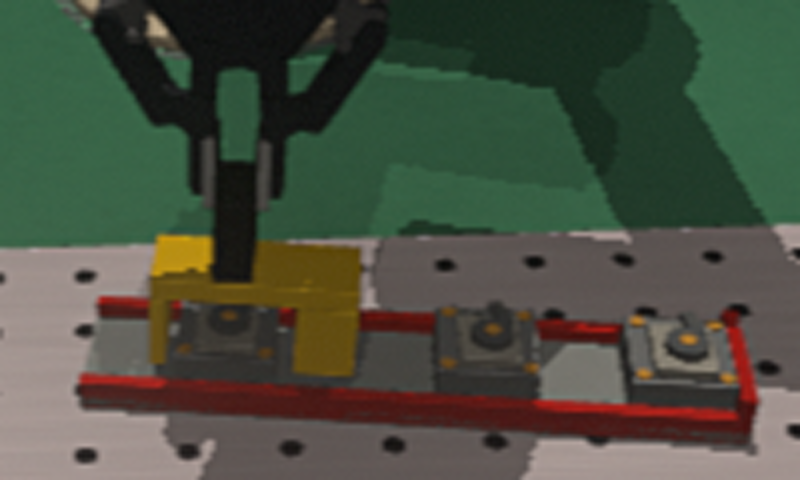

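```bash
python3 -m pendant '[15,0,0,0.09,0,0,0, 15,0,0.08,0,0,0,0, 15,0,0.08,0,0,0,0, 15,0,0.08,0,0,0,0, 15,0,0.08,0,0,0,0, 15,0,0.08,0,0,0,0, 15,0,0.08,0,0,0,0, 15,0,0.08,0,0,0,0, 15,0,0.08,0,0,0,0, 15,0,0.08,0,0,0,0, 15,0,0,0,0,0,0]'
python3 - <<'E'
from h import *
look('12',('scene',))
im=load('pics/scene12.npz');c=im['frame'][90:210,240:440,::-1]; cv2.imwrite('pics/c12.png',cv2.resize(c,None,fx=4,fy=4,interpolation=cv2.INTER_CUBIC))
E
```

```text
time_s: 12.6
position: [0.4633, 0.0117, 0.0754]
tool_rot: [[-0.99, 0.142, 0.0], [0.142, 0.99, 0.0], [-0.0, 0.0, -1.0]]
ft_force: [0.6, -0.6, -2.3]
grip_width: 0.0177
t 12.65 TCP along 77.5 across 456.9 z 75.3 yaw -8.18 ft chan [-0.4 -0.4 -1.6] tilt [ 1.e-04  6.e-04 -1.e+00] q6 -95.1
```

View pics/c12.png

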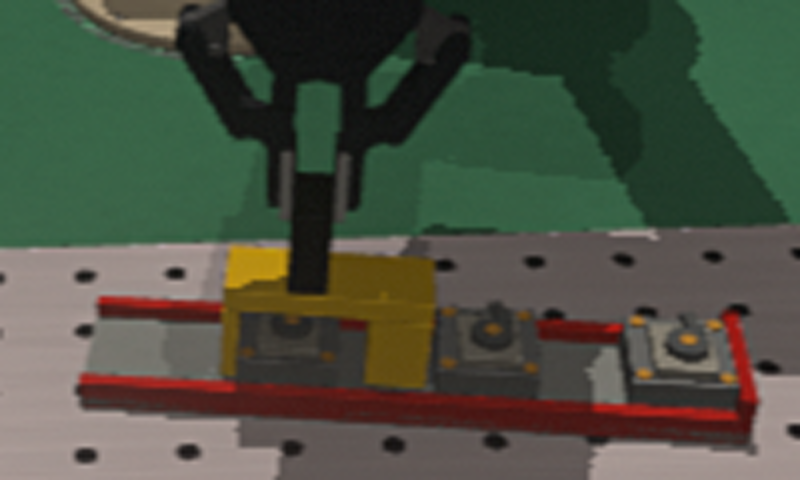

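The gauge is drawing latch_3; the foot at (400,385) is a few mm short of latch_2. I creep the last 4 mm or so.

```bash
python3 -m pendant '[15,0,0.03,0,0,0,0, 15,0,0.02,0,0,0,0, 15,0,0,0,0,0,0]'
python3 -m pendant '[15,0,0.02,0,0,0,0, 15,0,0,0,0,0,0]'
python3 - <<'E'
from h import *
look('13',('scene',))
im=load('pics/scene13.npz')
for c,d,a in sorted(latches(im),key=lambda t:t[0][0]):
    r=ray(im,c,d)[0]; print(c.round(0),round(d,3),a,'along',round(r[:2]@YH*1000,1),'across',round(r[:2]@XH*1000,1))
c=im['frame'][90:210,240:440,::-1]; cv2.imwrite('pics/c13.png',cv2.resize(c,None,fx=4,fy=4,interpolation=cv2.INTER_CUBIC))
E
```

```text
time_s: 12.95
position: [0.4635, 0.0137, 0.0753]
tool_rot: [[-0.99, 0.143, -0.0], [0.143, 0.99, 0.0], [0.0, 0.0, -1.0]]
ft_force: [0.2, -1.3, -3.0]
grip_width: 0.0176
time_s: 13.15
position: [0.4637, 0.0146, 0.0753]
tool_rot: [[-0.99, 0.143, -0.0], [0.143, 0.99, 0.0], [0.0, 0.0, -1.0]]
ft_force: [-0.5, -0.7, -3.4]
grip_width: 0.0175
t 13.2 TCP along 80.6 across 456.9 z 75.3 yaw -8.2 ft chan [ 0.3 -1.3 -3.3] tilt [-2.e-04  1.e-04 -1.e+00] q6 -94.7
[303. 177.] 0.033 5 along 53.4 across 476.1
[323. 178.] 0.034 6 along 93.2 across 476.3
[329. 173.] 0.047 544 along 103.6 across 476.0
[332. 162.] 0.064 2 along 109.3 across 460.8
[334. 160.] 0.064 2 along 113.2 across 457.0
[336. 155.] 0.065 6 along 116.9 across 438.1
[338. 162.] 0.065 2 along 120.9 across 460.5
[342. 159.] 0.065 2 along 128.6 across 451.2
[344. 157.] 0.065 2 along 132.6 across 444.2
[352. 180.] 0.033 10 along 148.8 across 475.7
[363. 172.] 0.044 8 along 169.8 across 460.9
[370. 168.] 0.033 8 along 187.8 across 433.6
[372. 181.] 0.033 9 along 189.2 across 475.8
[399. 170.] 0.033 10 along 244.1 across 433.4
[401. 183.] 0.033 10 along 243.5 across 476.6
[412. 174.] 0.044 12 along 264.4 across 460.3
[418. 171.] 0.032 10 along 283.2 across 432.3
[421. 184.] 0.033 11 along 282.4 across 475.9
```

View pics/c13.png

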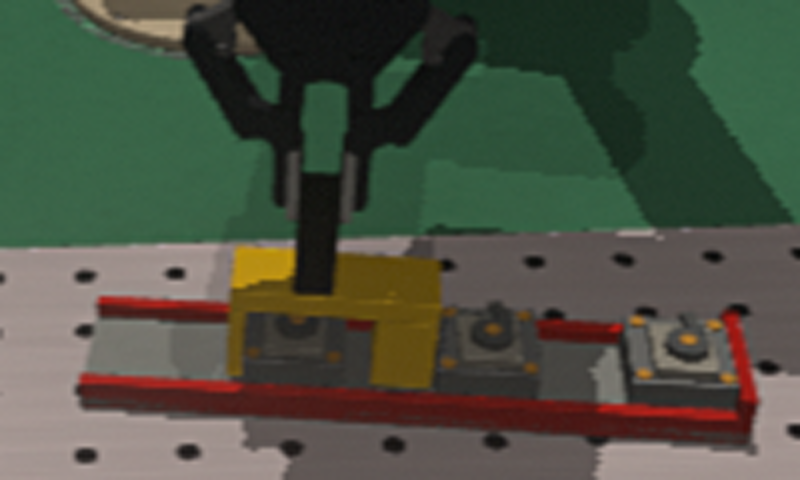

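```bash
python3 -m pendant '[15,0,0.02,0,0,0,0, 15,0,0.01,0,0,0,0, 15,0,0,0,0,0,0]'
python3 -c "
from rig import *;s=observe();print(s['ft_force'],s['position'])"
python3 -m pendant '[15,0,-0.03,0,0,0,0, 15,0,-0.03,0,0,0,0, 15,0,0,0,0,0,0]'
python3 -m pendant '[15,0,0,-0.1,0,0,0, 15,0,0,-0.4,0,0,0, 15,0,0,-0.6,0,0,0, 15,0,0,-0.7,0,0,0, 15,0,0,-0.3,0,0,0, 15,0,0,0,0,0,0]'
python3 - <<'E'
from h import *
look('14',('scene',))
im=load('pics/scene14.npz')
for c,d,a in sorted(latches(im),key=lambda t:t[0][0]):
    r=ray(im,c,d)[0]; print(c.round(0),round(d,3),a,'along',round(r[:2]@YH*1000,1),'across',round(r[:2]@XH*1000,1))
E
```

```text
time_s: 13.5
position: [0.4639, 0.0161, 0.0753]
tool_rot: [[-0.99, 0.143, -0.0], [0.143, 0.99, 0.0], [0.0, 0.0, -1.0]]
ft_force: [0.6, -1.2, -2.7]
grip_width: 0.0175
[ 0.6347199  -1.16245721 -2.69875256] [0.46394581 0.01614824 0.07532997]
time_s: 13.8
position: [0.4636, 0.013, 0.0754]
tool_rot: [[-0.99, 0.143, 0.0], [0.143, 0.99, 0.0], [-0.0, 0.0, -1.0]]
ft_force: [-1.0, 0.2, -2.9]
grip_width: 0.0173
time_s: 14.4
position: [0.4645, 0.013, 0.1825]
tool_rot: [[-0.99, 0.142, 0.005], [0.142, 0.99, -0.001], [-0.005, -0.0, -1.0]]
ft_force: [0.2, -0.3, -2.5]
grip_width: 0.0175
t 14.45 TCP along 79.1 across 457.0 z 180.8 yaw -8.2 ft chan [-0.4  0.1 -3.6] tilt [ 1.7e-03 -3.0e-04 -1.0e+00] q6 -94.9
[304. 178.] 0.033 9 along 55.0 across 476.5
[306. 165.] 0.033 8 along 56.2 across 433.5
[314. 169.] 0.043 11 along 75.1 across 460.4
[324. 179.] 0.033 7 along 94.6 across 476.6
[324. 166.] 0.033 9 along 93.8 across 433.7
[352. 180.] 0.033 10 along 148.7 across 476.2
[352. 167.] 0.033 7 along 150.0 across 434.1
[363. 172.] 0.044 8 along 169.7 across 461.8
[370. 168.] 0.033 8 along 187.7 across 434.5
[372. 182.] 0.033 8 along 189.3 across 475.9
[399. 170.] 0.033 10 along 244.1 across 433.4
[401. 183.] 0.033 10 along 243.5 across 476.7
[412. 174.] 0.044 11 along 264.1 across 460.2
[418. 171.] 0.033 10 along 282.7 across 433.7
[422. 184.] 0.033 10 along 282.6 across 476.0
```

View pics/scene14.png

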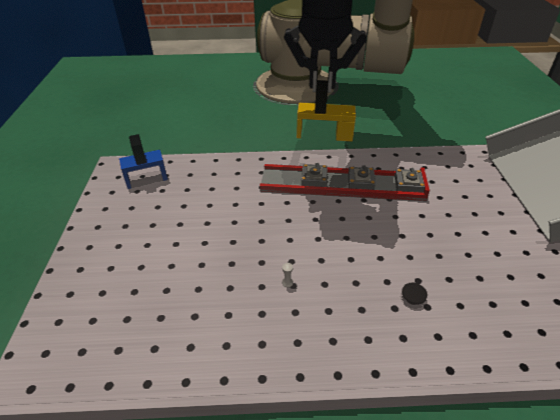

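Latches now measure 74.9, 168.9 and 263.2 mm along: centres 94.0 and 94.3 (target 94). All square, and the bystanders at (142,160), (288,274) and (414,293) are unchanged. Carrying the gauge to open shelf around (0.58, −0.27).

```bash
python3 -m pendant '[15,-0.44,-0.754,0,0,0,0, 15,-0.44,-0.754,0,0,0,0, 15,-0.44,-0.754,0,0,0,0, 15,-0.44,-0.754,0,0,0,0, 15,-0.44,-0.754,0,0,0,0, 15,-0.44,-0.754,0,0,0,0, 15,-0.44,-0.754,0,0,0,0, 15,0,0,0,0,0,0]'
python3 -m pendant '[15,0,0,0.5,0,0,0, 15,0,0,0.6,0,0,0, 15,0,0,0.6,0,0,0, 15,0,0,0.3,0,0,0, 15,0,0,0.12,0,0,0, 15,0,0,0,0,0,0]'
```

```text
time_s: 15.25
position: [0.5785, -0.2746, 0.1769]
tool_rot: [[-0.989, 0.147, -0.003], [0.147, 0.989, 0.001], [0.003, 0.0, -1.0]]
ft_force: [-0.8, 1.0, -2.8]
grip_width: 0.0177
time_s: 15.85
position: [0.5778, -0.2695, 0.073]
tool_rot: [[-0.99, 0.142, -0.002], [0.142, 0.99, 0.002], [0.002, 0.001, -1.0]]
ft_force: [0.3, -0.4, -2.6]
grip_width: 0.0175
```

Still about 8 mm high. Easing down until the shelf takes the load.

```bash
python3 -m pendant '[15,0,0,0.06,0,0,0, 15,0,0,0.04,0,0,0, 15,0,0,0.02,0,0,0, 15,0,0,0.02,0,0,0, 15,0,0,0,0,0,0]'
python3 -m pendant '[15,0,0,0.02,0,0,0, 15,0,0,0,0,0,0]'
```

```text
time_s: 16.35
position: [0.5783, -0.2701, 0.0674]
tool_rot: [[-0.99, 0.143, 0.0], [0.143, 0.99, -0.0], [-0.0, -0.0, -1.0]]
ft_force: [-0.0, -0.4, -1.8]
grip_width: 0.0173
time_s: 16.55
position: [0.5783, -0.2701, 0.0663]
tool_rot: [[-0.99, 0.143, -0.0], [0.143, 0.99, 0.0], [0.0, 0.0, -1.0]]
ft_force: [-0.4, 0.6, -2.3]
grip_width: 0.0172
```

```bash
python3 -c "
from h import *
look('15',('scene',))
im=load('pics/scene15.npz');c=im['frame'][90:270,60:300,::-1]; cv2.imwrite('pics/c15.png',cv2.resize(c,None,fx=3.3,fy=3.3,interpolation=cv2.INTER_CUBIC))
"
```

```text
t 16.6 TCP along -184.8 across 610.9 z 66.3 yaw -8.2 ft chan [ 0.  -0.1 -2. ] tilt [-1.e-04  1.e-04 -1.e+00] q6 -117.4
```

View pics/c15.png

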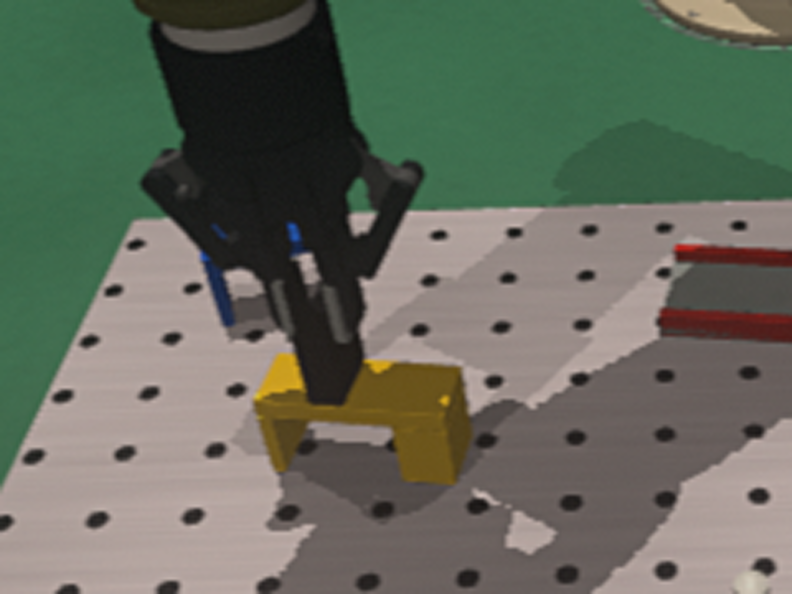

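The gauge is upright just above the shelf, clear of the blue gauge (behind) and the channel. Lowering by small steps to contact.

```bash
python3 -m pendant '[15,0,0,0.02,0,0,0, 15,0,0,0.01,0,0,0, 15,0,0,0,0,0,0]'
python3 -m pendant '[15,0,0,0.02,0,0,0, 15,0,0,0,0,0,0]'
```

```text
time_s: 16.9
position: [0.5785, -0.2704, 0.0652]
tool_rot: [[-0.99, 0.143, 0.001], [0.143, 0.99, -0.001], [-0.001, -0.001, -1.0]]
ft_force: [-0.5, -1.0, 0.7]
grip_width: 0.0173
time_s: 17.1
position: [0.5786, -0.2709, 0.0649]
tool_rot: [[-0.99, 0.143, 0.001], [0.143, 0.99, -0.002], [-0.002, -0.002, -1.0]]
ft_force: [-2.2, -3.2, 4.8]
grip_width: 0.0174
```

The shelf now carries it. Opening slowly and retreating straight up.

```bash
python3 -m pendant '[25,0,0,-0.02,0,0,0, 35,0,0,0,0,0,0, 50,0,0,0,0,0,0, 70,0,0,0,0,0,0, 85,0,0,0,0,0,0, 85,0,0,0,0,0,0, 85,0,0,0,0,0,0]'
python3 -m pendant '[85,0,0,-0.2,0,0,0, 85,0,0,-0.5,0,0,0, 85,0,0,-0.8,0,0,0, 85,0,0,-0.8,0,0,0, 85,0,0,-0.7,0,0,0, 85,0,0,0,0,0,0]'
python3 - <<'E'
from h import *
look('16')
for n in('scene','top'):
    im=load(f'pics/{n}16.npz')
    for c,d,a in sorted(latches(im),key=lambda t:t[0][0]):
        r=ray(im,c,d)[0]; print(n,c.round(0),round(d,3),a,'along',round(r[:2]@YH*1000,1),'across',round(r[:2]@XH*1000,1))
    P=pts(im)
    for k in('yellow','blue'):
        m=masks(im)[k]&(P[...,2]>.045)&(P[...,2]<.066)&(P[...,0]>.3)
        q=P[m]
        if len(q)>20: print(n,k,cv2.minAreaRect((q[:,:2]*1000).astype(np.float32)),np.median(q[:,2]),np.linalg.lstsq(np.c_[q[:,:2],np.ones(len(q))],q[:,2],rcond=None)[0][:2].round(3))
E
```

```text
time_s: 17.8
position: [0.5783, -0.27, 0.0648]
tool_rot: [[-0.99, 0.143, -0.0], [0.143, 0.99, 0.0], [0.0, 0.0, -1.0]]
ft_force: [-0.0, -1.2, -0.3]
grip_width: 0.0848
time_s: 18.4
position: [0.5798, -0.271, 0.2213]
tool_rot: [[-0.99, 0.142, 0.009], [0.142, 0.99, -0.006], [-0.01, -0.005, -1.0]]
ft_force: [-0.0, 0.8, 0.1]
grip_width: 0.0854
t 18.5 TCP along -184.8 across 610.9 z 215.7 yaw -8.2 ft chan [-0.2 -1.1 -0.1] tilt [ 1.2e-03 -9.0e-04 -1.0e+00] q6 -117.4
scene [304. 178.] 0.033 8 along 54.8 across 475.9
scene [306. 165.] 0.032 8 along 56.2 across 433.1
scene [314. 169.] 0.044 10 along 75.4 across 460.8
scene [324. 166.] 0.033 9 along 93.3 across 433.6
scene [324. 179.] 0.033 9 along 94.5 across 476.7
scene [352. 180.] 0.032 10 along 148.8 across 475.2
scene [352. 168.] 0.033 7 along 150.1 across 434.2
scene [363. 172.] 0.044 10 along 170.0 across 462.0
scene [370. 168.] 0.033 8 along 187.8 across 433.5
scene [372. 182.] 0.033 8 along 189.3 across 476.1
scene [399. 170.] 0.033 10 along 244.0 across 433.9
scene [401. 183.] 0.034 9 along 242.8 across 477.8
scene [412. 174.] 0.044 12
[... 620 characters left out ...]
ss 434.3
top [169. 253.] 0.033 9 along 242.1 across 476.9
top [189. 277.] 0.033 11 along 187.5 across 433.8
top [193. 257.] 0.033 10 along 188.2 across 477.8
top [199. 266.] 0.043 16 along 169.3 across 461.2
top [207. 279.] 0.033 12 along 149.2 across 434.2
top [211. 260.] 0.033 14 along 148.4 across 477.7
top [232. 284.] 0.032 12 along 93.5 across 433.9
top [234. 264.] 0.033 13 along 94.6 across 477.6
top [241. 272.] 0.043 15 along 75.0 across 461.3
top [249. 286.] 0.033 10 along 54.9 across 434.7
top [252. 267.] 0.033 12 along 54.0 across 477.4
top yellow ((587.3916625976562, -216.48358154296875), (17.036741256713867, 44.79247283935547), 55.45256042480469) 0.05560320185193601 [0.006 0.008]
```

View pics/scene16.png

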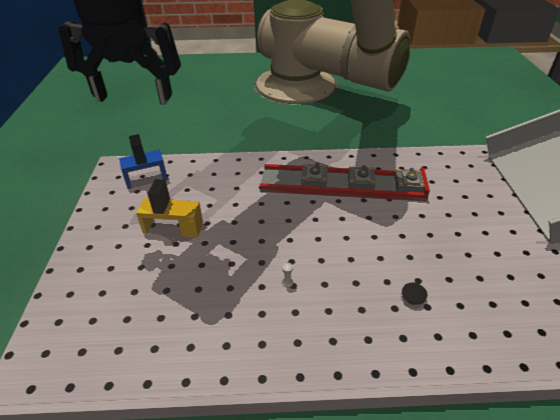

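The gauge stands upright on the shelf at (170,212), level to under 1°. The gripper is clear above it and the bystanders have not moved. In the top view the latches are at 74.3, 168.3 and 262.7. Handing in.

```bash
python3 -c "
from rig import *
print(close_job())"
```

```text
the job is handed in; nothing more can be done
None
```

I spaced both loose latches with the yellow gauge, stood it back on the open shelf and handed the job in at about 18.5 s. No verdict is reported.

- **Latch_2:** I drew it until the foot met the pinned latch, felt at about 8.7 N. The last images put the centres at about 94.4 mm (target 94), a gap of about 44.4 mm.
- **Latch_3:** I drew it to about 94.0 mm from latch_2, a gap of about 44 mm. I stopped there by measured position. No clear contact force showed, so I cannot say the foot actually touched latch_2, but latch_2 did not move.
- **Latches:** Both sit flat and square in the channel in the last images.
- **Yellow gauge:** It stands level to under 1°, near (0.58, −0.27), clear of the channel, with the gripper open about 15 cm above where it let go.
- **Bystanders:** The blue gauge measured within about 3 mm of where it started, which is about the camera error. I checked the grommet and knob only by eye, and they had not moved.
- **Disagreement between views:** In the last top view the arm hid most of the yellow gauge and all of the blue one, so the gauge checks rest on the scene camera. The two cameras agree on the latches to within about 1 mm.

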